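Time the pulley and hold back the belt tensioner

TASK

Get this belt drive ready for its belt: turn the large pulley by its hub until the notch in its upper rim faces the fixed pointer, then swing the tensioner's roller arm outward against its spring, away from the pulleys, until it meets its stop. Keep holding the arm there: the program finishes with the gripper still holding it against the stop and the notch still facing the pointer, so that a teammate can slip the belt on. Leave the tools and the spare pulley around the drive where they lie.

Things in the scene. Friction and masses are not known exactly. Their poses are not given: they have to be found in the camera images.
- drive: Belt drive, bolted to the bench, no belt on it: base plate 170 x 300 mm, aluminium top plate 160 x 250 mm, upper face 74 mm up. Origin on the bench under its middle, z up; large pulley's axis at y +65 mm, small motor pulley (36 mm across, shaft end 112 mm up) at y -65 mm, tensioner's pivot at x -45, y -90 mm, pointer on the large pulley's +x side; the tensioner swings outward to -x
- hub (a point): Hub of the large pulley: plain round aluminium boss 34 mm across, 106 to 128 mm above the bench (12 mm shaft end 4 mm higher); this point is on its upright axis at 117 mm. Below it the black upper flange, 68 mm across, top face 106 mm up; nothing else within 65 mm of the axis is higher than 106 mm. Turns freely without limit either way (drag 0.06 N m), stays where left
- notch (a point): Notch in the large pulley's upper flange: an 8 mm wide gap right through the black flange ring, light aluminium showing in it. This point is its middle at the rim, 34 mm from the pulley's axis, 106 mm above the bench; it turns with the pulley
- pointer (a point): Tip of the fixed pointer: a level, pointed steel pin on a dark bracket beside the large pulley, aimed at its axis. Tip 37 mm from the axis, 101 mm above the bench (no part above 106 mm). The notch faces it when the tip stands in front of the notch's 8 mm width
- pulley (a joint): Angle of the large pulley, 0 (or any full turn) with the notch exactly at the pointer, growing counter-clockwise seen from above; can read from -7 to +7
- roller (a point): Centre of the tensioner's roller: upright steel cylinder 32 mm across, 85 to 107 mm above the bench (this point 96 mm), bolt head 13 mm across on top reaching 116 mm, on the end of the grey arm (arm's top 84 mm up). Spins freely on its bearing. At rest between the pulleys, 13 mm clear of the small one; free for fingers on its inner and outer sides (across the arm)
- pivot (a point): Upright axis on which the tensioner arm swings, 76 mm from the roller's axis: a post with a coiled torsion spring round it and a bolt head reaching 110 mm above the bench; this point is 96 mm above the bench
- tensioner (a joint): Angle of the tensioner arm: 0 at rest (spring holds it on the inner stop pin), growing counter-clockwise seen from above as the roller swings outward, away from the pulleys; 0.65 at the rigid outer stop pin. The spring pushes back with about 5 N at the roller at rest, 10 N at the stop; let go, the arm flies back
- screwdriver: Screwdriver with a green handle, 200 mm long, lying loose on the bench beyond the drive; to be left alone; origin under its middle
- pliers: Pliers with blue handles, 140 mm long, lying loose on the bench beside the drive, on its small-pulley side; to be left alone; origin under its joint
- spare: Spare small aluminium pulley, 36 mm across, 32 mm tall, standing loose on the bench beside the drive, on its large-pulley side; to be left alone; origin at the middle of its underside

How it is judged:
On the way, in this order (a step that is already met when the one before it is completed fails the run):
1. the notch in the large pulley's rim faces the pointer (horizontal distance between notch and pointer below 0.0052 m), for 0.2 s.
2. the tensioner arm is swung against its outer stop by the fingers, the notch still facing the pointer (value of joint tensioner above 0.6 rad and contact force between the fingers and tensioner above 2 N and horizontal distance between notch and pointer below 0.0052 m), for 0.3 s.
At the end, for the whole second after the job is handed in: The fingers hold the tensioner arm against its outer stop (within 0.05 rad of it, still, with more than 2 N of contact) and the large pulley's notch faces the pointer (pointer tip within the notch's width, about 4 mm to either side along the rim) (all of step 2 and velocity of joint tensioner below 0.1 rad/s); the arm keeps its last pose, push and grip.
It fails at once if the screwdriver, the pliers or the spare pulley is moved by more than 20 mm (distance of any of screwdriver, pliers, spare from where it was at the start of the episode above 0.02 m).
It also fails if it takes over 64 s, if anything falls off the work surface, if the arm or the gripper's body presses on something with over 40 N, if the wrist force passes 120 N, or if a joint passes its speed limit or range.

ROBOT

A 6-joint arm with a two-finger parallel gripper is mounted at the origin on the work surface. World frame = base frame: x ahead of the robot, y to its left, z up, the work surface at z = 0. Lengths are in m, angles in rad, forces in N, time in s.
With the tool pointing down it reaches from about 0.275 to 0.85 m from the base axis. Payload 19 kg.
Tool frame: the origin (TCP) lies on the front face of the gripper's body, between the roots of the fingers; the fingertips stand 73 mm ahead of it and the grasp point (between the pads) lies 54 mm ahead of it (ctrl.grip_depth is the distance from the TCP to the grasp point, in m); y points along the fingers, z is the direction in which the jaws open and shut, and the axes are right-handed (so a half turn about y gives the same grasp; the last joint's range is limited). The gripper opens to 85 mm and grips with 20 to 120 N. Pads are 22 mm wide; open, the fingers measure 114 mm over their backs; the gripper's body (76 mm by 85 mm) begins 54 mm behind the grasp point. The pads swing forward as they close: fully open they stand 13 mm farther back than shut.
Start: joints at [1.135, 0.15, 1.437, -0, 1.554, -0.134], TCP at [0.171, 0.549, 0.304] pointing down, gripper open.
Joint ranges: [-2.8, 2.8], [-0.68, 2.1], [0.12, 2.68], [-1.39, 4.53], [0.16, 2.79], [-2.81, 2.81]. Speed limits (rad/s): [1.89, 1.89, 2.22, 3.01, 3.01, 3.01].

INTERFACE

Orientations are given as [roll, pitch, yaw] about the fixed x, y, z axes, in that order (R = Rz(yaw) Ry(pitch) Rx(roll)).
In Python, from bench import ctrl gives the robot as it stands. The module is installed in compiled form; this text tells all that it offers.
- The arm moves only by the tool carry_out, never from a script. Its argument "steps" is a list of rows, each an object with "linear": the shift along the tool's x, y, z in mm, a list of three; "rotation": the turn, a rotation vector about the tool's x, y, z in degrees, a list of three; "grip": the finger opening in mm, from 0 to 85.4. A call has 1 to 12 rows; each row is the pose to reach, as a shift and turn from the pose commanded when the call began, along the tool's axes at that moment; what a row does not reach only later rows make up. A row lasts 1/12 s, in which the tool goes at most 41.7 mm and 7.16 degrees, less where a joint would pass 70% of its speed; a pose out of reach is approached as far as the arm can. A call with a gripper value outside its range is refused whole. The fingers move at their own pace and stop on an object; "newtons" is the grip in N (left out, the last holds). Time passes only in rows, so rows that repeat a pose let the fingers close. It gives the time, the measured TCP pose, the force and the opening at its end, in the units of the state.
- ctrl.state(): the state, without advancing time (a new reading comes with each control period).
- ctrl.camera(name): name is "scene" or "top" or "wrist"; returns a dict with "frame" (400x640x3 uint8, red, green, blue), "fx", "fy", "cx", "cy" (pixels), "k1" (the pictures are not rectified: a ray, as slopes to the right and down, at radius r is drawn at 1 + k1 r^2 times it, then the intrinsics apply), "R" (3x3) and "t" (3): a world point X has camera coordinates R X + t. Camera axes: x right, y down, z forward; pixel columns grow to the right and rows downward; lengths in m; the calibration is good to about 2 mm. A picture is of the moment at which its call begins. There is no depth.
- ctrl.finish_job(): hands the job in, once; it reports no verdict.
The state is a dict: "t": time; "joint_pos": joint angles; "joint_velocities": joint speeds; "joint_efforts": joint torques, N m; "eef_pos": TCP position; "tool_rot": TCP orientation; "wrist_force": force on the tool from outside, world axes, zero at the start; "ft_torque": the same for the moment, N m; "finger_gap": finger opening in m.
Only numpy, scipy, OpenCV 4.12 (cv2) and the standard library are available. Lean on these libraries where they do the work, as an engineer would, in place of code of your own. Each camera call takes 0.05 s, during which the arm holds its last target.

## Working session

There is one attempt and no reset: what is moved stays moved. The work goes in short steps, Python scripts to look and compute and a tool call to move; the robot and the scene stay as the last step left them, time stands still between calls to the robot, and variables do not carry over. Pictures are saved under pics/ and viewed, and the job is handed in when it is done.

Besides the shell and the picture viewer there is one more tool, called as name(argument=value, ...), one argument or row to a line, values as JSON. carry_out: Moves the arm, as the interface text tells. Its arguments: {"type":"object","properties":{"steps":{"type":"array"},"newtons":{"type":"number"}},"required":["steps"]}

```bash
mkdir -p pics; cat > h.py <<'E'
import numpy as np, cv2, pickle
from bench import ctrl
from scipy.spatial.transform import Rotation as Ro
def snap(name,fn):
    c=ctrl.camera(name); cv2.imwrite('pics/'+fn+'.png',c['frame'][:,:,::-1]); pickle.dump(c,open('pics/'+fn+'.pkl','wb')); return c
def load(fn): return pickle.load(open('pics/'+fn+'.pkl','rb'))
def ray(c,u,v):
    K=np.array([[c['fx'],0,c['cx']],[0,c['fy'],c['cy']],[0,0,1.]])
    x=(u-c['cx'])/c['fx'];y=(v-c['cy'])/c['fy'];a,b=x,y
    for _ in range(30):
        s=1+c['k1']*(a*a+b*b);a,b=x/s,y/s
    R=np.array(c['R']);o=-R.T@np.array(c['t']);return o,R.T@np.array([a,b,1])
def onz(c,u,v,z):
    o,d=ray(c,u,v);return o+d*(z-o[2])/d[2]
def proj(c,X):
    p=np.array(c['R'])@np.array(X)+np.array(c['t']);a,b=p[0]/p[2],p[1]/p[2];s=1+c['k1']*(a*a+b*b)
    return np.array([c['fx']*a*s+c['cx'],c['fy']*b*s+c['cy']])
def crop(fn,u0,v0,u1,v1,k,out):
    im=cv2.imread('pics/'+fn+'.png')[v0:v1,u0:u1];cv2.imwrite('pics/'+out+'.png',cv2.resize(im,None,fx=k,fy=k,interpolation=cv2.INTER_CUBIC))
E
python3 - <<'E'
from h import *
for n in ['scene','top','wrist']:
    c=snap(n,n+'0');print(n,c['fx'],c['k1'],-np.array(c['R']).T@np.array(c['t']))
print(ctrl.state())
E
```

```text
scene 411.56440614781224 -0.007095934039271687 [ 1.0729565  -0.08385211  0.8285029 ]
top 371.89606534156195 0.007660948317845314 [0.52233885 0.02679563 0.90415709]
wrist 296.7809466109984 -0.024227552650454953 [0.09625091 0.57201452 0.37273236]
{'t': 0.15, 'joint_pos': array([ 1.13501709e+00,  1.50862958e-01,  1.43782562e+00, -3.41911846e-05,
        1.55381385e+00, -1.33995958e-01]), 'joint_velocities': array([ 3.89448973e-05, -1.51714483e-03, -2.63311859e-03,  2.88714398e-03,
        6.25275106e-04,  2.88652892e-03]), 'joint_efforts': array([ 2.83937952e-03, -7.13383412e+01, -5.71039867e+01, -1.22588895e-04,
        7.09860717e-03, -4.46960212e-05]), 'eef_pos': array([0.17087949, 0.54890189, 0.30344778]), 'tool_rot': array([-1.57170251e+00,  8.76624429e-05, -3.01782721e-01]), 'wrist_force': array([-0.02386555,  0.48420685,  0.06578153]), 'ft_torque': array([ 0.03963606, -0.00183187,  0.02978883]), 'finger_gap': 0.08518203677836109}
```

View pics/top0.png

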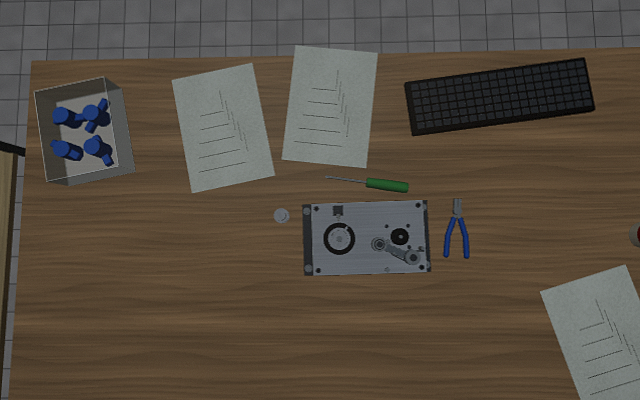

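View pics/scene0.png

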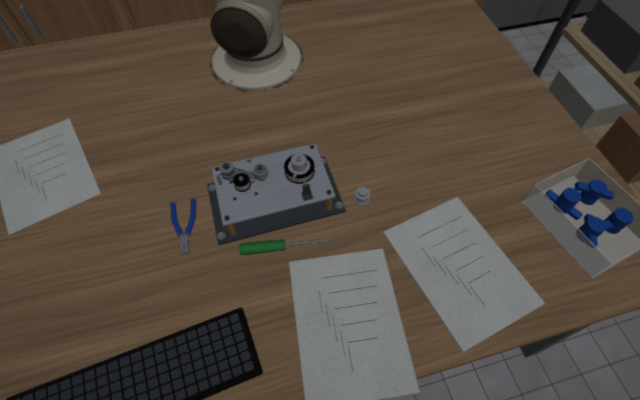

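```bash
python3 - <<'E'
from h import *
crop('top0',295,190,435,285,5.5,'c1')
crop('scene0',200,135,350,245,5,'c2')
E
```

```text
(no output)
```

View pics/c1.png

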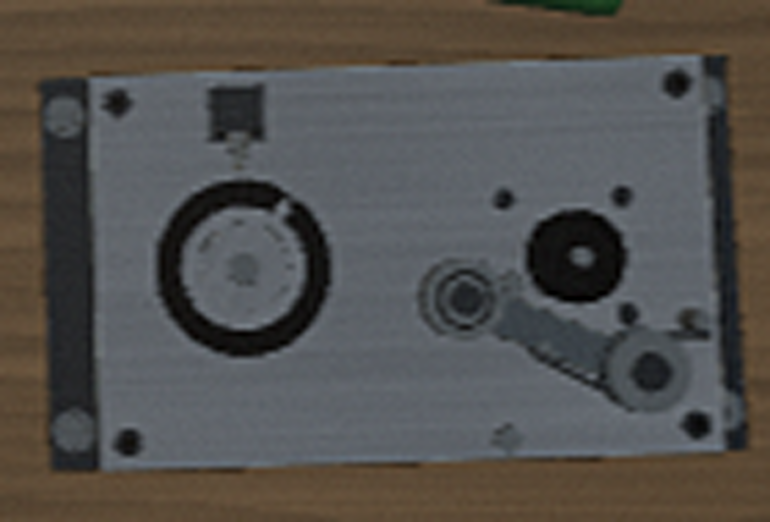

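View pics/c2.png

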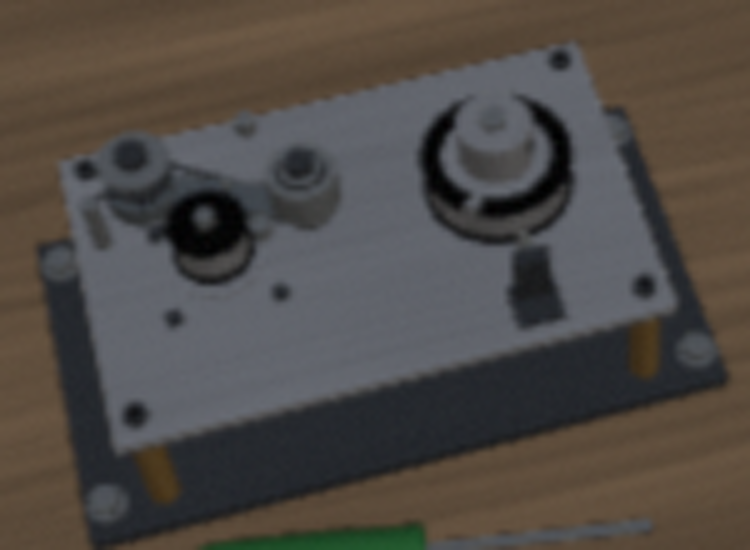

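```bash
cat > fit.py <<'E'
from h import *
from scipy.optimize import least_squares
ct=load('top0');cs=load('scene0')
f=lambda a,b:(295+a/5.5,190+b/5.5); g=lambda a,b:(200+a/5,135+b/5)
obs=[(ct,(0,65,132),f(245,269)),(ct,(0,-65,112),f(582,257)),(ct,(-45,-90,110),f(652,372)),(ct,(0,65,106),f(243,268)),
(cs,(0,65,132),g(493,120)),(cs,(0,-65,112),g(207,217)),(cs,(-45,-90,110),g(131,157))]
def W(p,X): 
    c,s=np.cos(p[2]),np.sin(p[2]);x,y,z=np.array(X)/1000
    return np.array([p[0]+c*x-s*y,p[1]+s*x+c*y,z])
if __name__=='__main__':
    r=least_squares(lambda p:np.concatenate([proj(c,W(p,X))-np.array(u) for c,X,u in obs]),[.45,0,0])
    p=r.x;print(p,np.round(r.fun.reshape(-1,2),1))
    hub=W(p,(0,65,117));print('hub',hub,'pivot',W(p,(-45,-90,96)))
    R=onz(ct,*f(467,297),.116);R2=onz(cs,*g(302,160),.116);print('roller',R,R2)
    for c,u in((ct,f(285,207)),(cs,g(473,203))):
        n=onz(c,*u,.106);d=n-hub;print('notch',n,np.hypot(*d[:2]),'ang',np.degrees(np.arctan2(d[1],d[0])-p[2]))
E
python3 fit.py
```

```text
[ 0.52058586 -0.05159653  0.02891964] [[-0.5 -0.6]
 [-0.4 -0.9]
 [-0.  -0.8]
 [-0.4 -0.4]
 [-0.3 -1.2]
 [-1.  -0.7]
 [-0.8 -1.3]]
hub [0.51870634 0.01337629 0.117     ] pivot [ 0.47820708 -0.1428601   0.096     ]
roller [ 0.50591388 -0.07248055  0.116     ] [ 0.50871841 -0.06983737  0.116     ]
notch [ 0.54118062 -0.00412724  0.106     ] 0.02848625752192211 ang -39.569329975730966
notch [ 0.5439908  -0.00242372  0.106     ] 0.02981516402758453 ang -33.65784122798414
```

```bash
cat >> h.py <<'E'
def go(x,y,z,yaw,verbose=1):
    s=ctrl.state();e=s['tool_rot']
    R0=Ro.from_euler('xyz',e);R1=Ro.from_euler('xyz',[-np.pi/2,0,np.radians(yaw)])
    lin=R0.inv().apply(np.array([x,y,z])-s['eef_pos'])*1000
    rv=np.degrees((R0.inv()*R1).as_rotvec())
    print('t',round(s['t'],2),'pos',s['eef_pos'].round(4),'rot',np.degrees(e).round(1),'gap',round(s['finger_gap'],4),'F',s['wrist_force'].round(1),'q',s['joint_pos'].round(2))
    print('lin',lin.round(1),'rot',rv.round(1))
E
python3 -c "
from h import *
go(.519,.013,.28,-103)
go(.519,.013,.28,-186)"
```

```text
t 0.15 pos [0.1709 0.5489 0.3034] rot [-90.1   0.  -17.3] gap 0.0852 F [-0.   0.5  0.1] q [ 1.14  0.15  1.44 -0.    1.55 -0.13]
lin [ 491.7   23.8 -408.2] rot [ 0.  85.7  0. ]
t 0.15 pos [0.1709 0.5489 0.3034] rot [-90.1   0.  -17.3] gap 0.0852 F [-0.   0.5  0.1] q [ 1.14  0.15  1.44 -0.    1.55 -0.13]
lin [ 491.7   23.8 -408.2] rot [0.000e+00 1.687e+02 1.000e-01]
```

carry_out(
  steps=[
    {"linear": [40, 2, -33], "rotation": [0, 7, 0], "grip": 85},
    {"linear": [70, 4, -58], "rotation": [0, 14, 0], "grip": 85},
    {"linear": [101, 6, -84], "rotation": [0, 21, 0], "grip": 85},
    {"linear": [132, 8, -109], "rotation": [0, 28, 0], "grip": 85},
    {"linear": [163, 10, -135], "rotation": [0, 35, 0], "grip": 85},
    {"linear": [194, 12, -161], "rotation": [0, 42, 0], "grip": 85},
    {"linear": [225, 14, -187], "rotation": [0, 49, 0], "grip": 85},
    {"linear": [256, 16, -212], "rotation": [0, 56, 0], "grip": 85},
    {"linear": [287, 18, -238], "rotation": [0, 63, 0], "grip": 85},
    {"linear": [318, 20, -264], "rotation": [0, 70, 0], "grip": 85},
    {"linear": [349, 22, -290], "rotation": [0, 77, 0], "grip": 85},
    {"linear": [380, 24, -315], "rotation": [0, 84, 0], "grip": 85},
  ],
)

```text
t: 1.15
eef_pos: [0.4406, 0.1332, 0.2799]
tool_rot: [-1.571, 0.0, -1.774]
wrist_force: [1.1, 0.5, -0.0]
finger_gap: 0.085
```

```bash
python3 -c "
from h import *
go(.519,.013,.27,-186)"
```

```text
t 1.15 pos [0.4406 0.1332 0.2799] rot [ -90.     0.  -101.6] gap 0.085 F [ 1.1  0.5 -0. ] q [ 0.13 -0.08  1.73 -0.    1.5   0.33]
lin [101.9   9.9 101. ] rot [-0.  84.4 -0. ]
```

carry_out(
  steps=[
    {"linear": [15, 1, 15], "rotation": [0, 7, 0], "grip": 70},
    {"linear": [40, 4, 40], "rotation": [0, 14, 0], "grip": 70},
    {"linear": [65, 6, 65], "rotation": [0, 21, 0], "grip": 70},
    {"linear": [90, 8, 90], "rotation": [0, 28, 0], "grip": 70},
    {"linear": [102, 10, 101], "rotation": [0, 35, 0], "grip": 70},
    {"linear": [102, 10, 101], "rotation": [0, 42, 0], "grip": 70},
    {"linear": [102, 10, 101], "rotation": [0, 49, 0], "grip": 70},
    {"linear": [102, 10, 101], "rotation": [0, 56, 0], "grip": 70},
    {"linear": [102, 10, 101], "rotation": [0, 63, 0], "grip": 70},
    {"linear": [102, 10, 101], "rotation": [0, 70, 0], "grip": 70},
    {"linear": [102, 10, 101], "rotation": [0, 77, 0], "grip": 70},
    {"linear": [102, 10, 101], "rotation": [0, 84, 0], "grip": 70},
  ],
)

```text
t: 2.15
eef_pos: [0.5191, 0.0155, 0.2697]
tool_rot: [-1.571, -0.0, 3.043]
wrist_force: [0.5, -0.5, -0.1]
finger_gap: 0.0698
```

```bash
python3 -c "
from h import *
c=snap('wrist','w1')
im=cv2.imread('pics/w1.png')
go(.519,.013,.183,-186)
print(proj(c,[.5187,.0134,.132]),-np.array(c['R']).T@np.array(c['t']))"
```

```text
t 2.2 pos [0.5191 0.0155 0.2697] rot [-90.   -0.  173.8] gap 0.0697 F [ 0.1  0.  -0.6] q [-0.12  0.05  1.62 -0.    1.48  1.56]
lin [-0.2 86.7  2.5] rot [-0.  -0.2  0. ]
[316.25772302 218.33556813] [0.59854986 0.00728094 0.33902061]
```

View pics/w1.png

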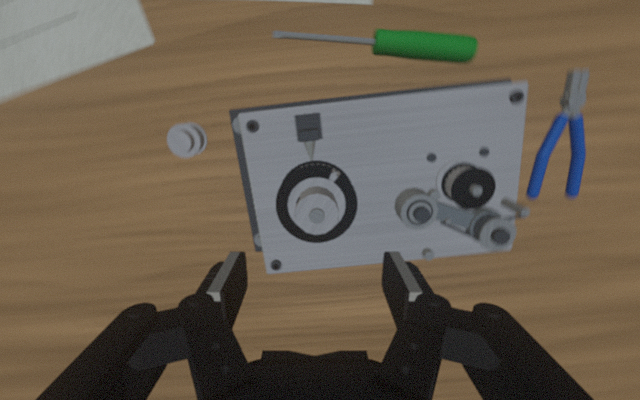

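```bash
python3 - <<'E'
from h import *
crop('w1',260,100,540,280,2.85,'c3')
E
```

```text
(no output)
```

View pics/c3.png

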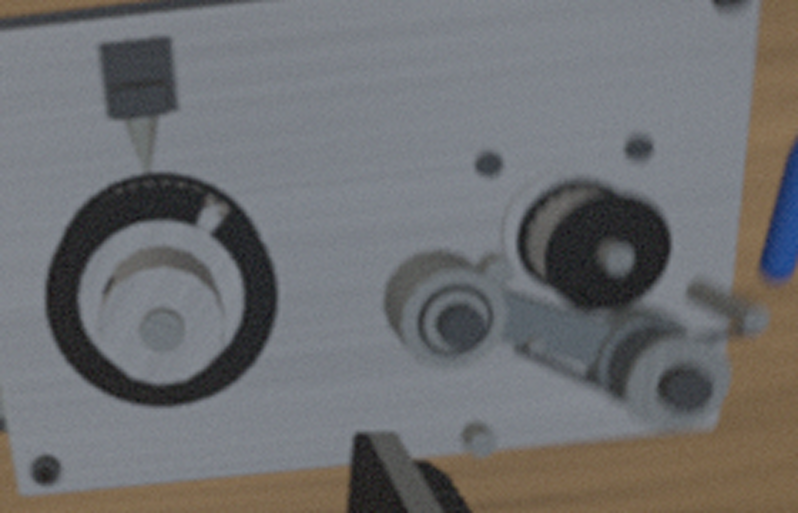

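```bash
cat > fit2.py <<'E'
from fit import *
w=load('w1'); k=lambda a,b:(260+a/2.85,100+b/2.85)
ow=[(w,(0,65,132),k(162,329)),(w,(0,65,106),k(161,290)),(w,(0,-65,112),k(616,258)),(w,(-45,-90,110),k(686,387)),(w,(37,65,101),k(149,173))]
for o in (ow,obs+ow):
    r=least_squares(lambda p:np.concatenate([proj(c,W(p,X))-np.array(u) for c,X,u in o]),[.45,0,0])
    p=r.x;print(p,np.round(r.fun.reshape(-1,2),1))
    hub=W(p,(0,65,117));pv=W(p,(-45,-90,96));print('hub',hub,'pivot',pv)
    ro=onz(w,*k(463,324),.116);d=ro-pv;print('roller',ro,np.hypot(*d[:2]),np.degrees(np.arctan2(d[1],d[0])))
    n=onz(w,*k(217,205),.106);d=n-hub;print('notch',n,np.hypot(*d[:2]),'ang',np.degrees(np.arctan2(d[1],d[0])-p[2]))
E
python3 fit2.py
```

```text
[ 0.52182043 -0.05172587  0.00791392] [[-0.7 -0.4]
 [-0.6  2.3]
 [ 1.4 -0.4]
 [ 1.4  1.3]
 [-1.2 -2. ]]
hub [0.52130603 0.01327209 0.117     ] pivot [ 0.47753409 -0.14207918  0.096     ]
roller [ 0.50812573 -0.07139881  0.116     ] 0.07701663844929595 66.59623594977138
notch [ 0.54665587 -0.00544134  0.106     ] 0.03150883334707738 ang -36.88843555962299
[ 0.52168948 -0.05173948  0.01060413] [[-0.5 -1.7]
 [-0.3 -0.8]
 [-0.3 -0.5]
 [-0.4 -1.5]
 [-0.1 -0.4]
 [-1.1 -0.7]
 [-0.5 -1.5]
 [-0.7  0. ]
 [-0.6  2.6]
 [ 1.4 -0.5]
 [ 1.5  1.1]
 [-1.3 -1.6]]
hub [0.52100022 0.01325686 0.117     ] pivot [ 0.47764636 -0.1422116   0.096     ]
roller [ 0.50812573 -0.07139881  0.116     ] 0.07709372635855237 66.71190330318075
notch [ 0.54665587 -0.00544134  0.106     ] 0.03174641610826133 ang -36.692664378213294
```

carry_out(
  steps=[
    {"linear": [-1, 30, 2], "rotation": [0, 0, 0], "grip": 60},
    {"linear": [-1, 60, 2], "rotation": [0, 0, 0], "grip": 60},
    {"linear": [-1, 75, 2], "rotation": [0, 0, 0], "grip": 60},
    {"linear": [-1, 87, 2], "rotation": [0, 0, 0], "grip": 60},
    {"linear": [-1, 87, 2], "rotation": [0, 0, 0], "grip": 60},
    {"linear": [-1, 87, 2], "rotation": [0, 0, 0], "grip": 40},
    {"linear": [-1, 87, 2], "rotation": [0, 0, 0], "grip": 28},
    {"linear": [-1, 87, 2], "rotation": [0, 0, 0], "grip": 28},
    {"linear": [-1, 87, 2], "rotation": [0, 0, 0], "grip": 28},
    {"linear": [-1, 87, 2], "rotation": [0, 0, 0], "grip": 28},
  ],
  newtons=40,
)

```text
t: 3.03
eef_pos: [0.5205, 0.0136, 0.1844]
tool_rot: [-1.571, 0.002, 3.05]
wrist_force: [-1.6, 4.2, 7.3]
finger_gap: 0.0317
```

```bash
python3 -c "
from h import *
c=snap('wrist','w2')
go(.52,.013,.183,-186)"
```

```text
t 3.08 pos [0.5205 0.0136 0.1844] rot [-9.000e+01  1.000e-01  1.747e+02] gap 0.0324 F [-1.9  4.1  6.9] q [-0.12  0.11  1.73  0.    1.3   1.54]
lin [0.5 1.4 0.6] rot [ 0.   0.7 -0.1]
```

View pics/w2.png

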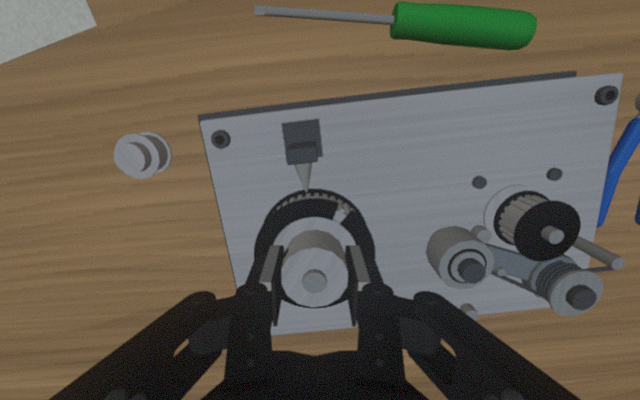

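carry_out(
  steps=[
    {"linear": [0, 0, 0], "rotation": [0, -6, 0], "grip": 28},
    {"linear": [0, 0, 0], "rotation": [0, -12, 0], "grip": 28},
    {"linear": [0, 0, 0], "rotation": [0, -18, 0], "grip": 28},
    {"linear": [0, 0, 0], "rotation": [0, -24, 0], "grip": 28},
    {"linear": [0, 0, 0], "rotation": [0, -30, 0], "grip": 28},
    {"linear": [0, 0, 0], "rotation": [0, -36, 0], "grip": 28},
    {"linear": [0, 0, 0], "rotation": [0, -36, 0], "grip": 28},
    {"linear": [0, 0, 0], "rotation": [0, -36, 0], "grip": 28},
    {"linear": [0, 0, 0], "rotation": [0, -36, 0], "grip": 28},
  ],
)

```text
t: 3.83
eef_pos: [0.5204, 0.0143, 0.1845]
tool_rot: [-1.571, 0.003, -2.605]
wrist_force: [-2.3, 9.9, 9.4]
finger_gap: 0.0325
```

```bash
python3 -c "
from h import *
c=snap('wrist','w3')
crop('w3',180,80,440,280,3,'c4')
snap('top','t3');crop('t3',295,190,435,285,5.5,'c5')
go(.52,.013,.183,-150)"
```

```text
t 3.93 pos [0.5204 0.0143 0.1844] rot [-9.000e+01  1.000e-01 -1.493e+02] gap 0.0325 F [-2.3 10.3  8.8] q [-0.12  0.11  1.73  0.    1.3   0.91]
lin [1.  1.4 0.9] rot [ 0.   0.7 -0.1]
```

View pics/c4.png

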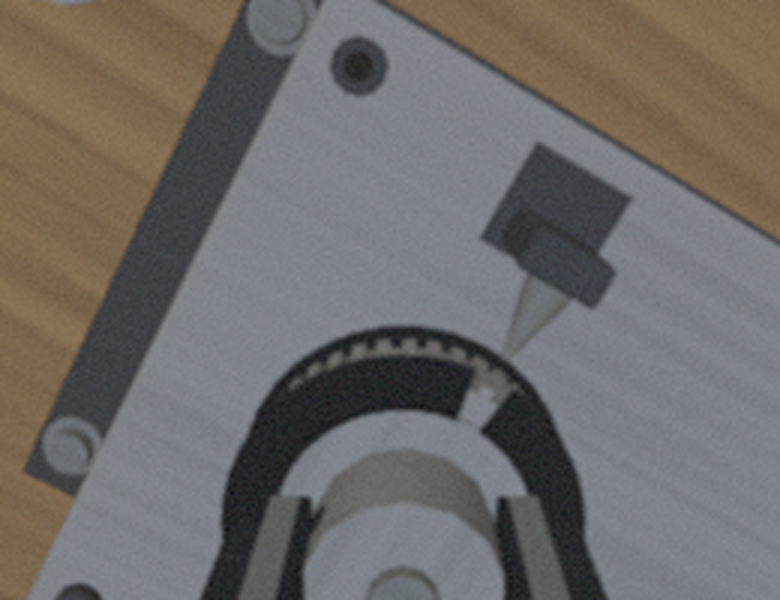

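```bash
cat > chk.py <<'E'
from h import *
import sys
from scipy.optimize import least_squares
def draw(fn,u0,v0,u1,v1,k,hub,tip,out,angs=(0,)):
    c=load(fn); im=cv2.imread('pics/'+fn+'.png')[v0:v1,u0:u1];im=cv2.resize(im,None,fx=k,fy=k,interpolation=cv2.INTER_CUBIC)
    P=lambda X:tuple(int(t) for t in (proj(c,X)-[u0,v0]+.5)*k)
    # tip angle: pixel of tip -> z .101
    T=onz(c,*[tip[0]/k+u0,tip[1]/k+v0],.101)
    h=np.array(hub);d=T[:2]-h
    a0=np.arctan2(d[1],d[0]);print('tip r',np.hypot(*d),np.degrees(a0))
    for a in np.linspace(0,2*np.pi,90):
        cv2.circle(im,P([*(h+.034*np.array([np.cos(a),np.sin(a)])),.106]),1,(0,255,0),-1)
        cv2.circle(im,P([*(h+.017*np.array([np.cos(a),np.sin(a)])),.128]),1,(0,255,255),-1)
    for off in (-.004,.004):
        for r in (.024,.034):
            e=np.array([np.cos(a0),np.sin(a0)]);q=h+r*e+off*np.array([-e[1],e[0]])
            cv2.circle(im,P([*q,.106]),3,(0,0,255),-1)
    cv2.imwrite('pics/'+out+'.png',im)
E
python3 -c "
from chk import *
draw('w3',180,80,440,280,3,(.5208,.0135),(508,357),'c6')"
```

```text
tip r 0.037012221735627134 -0.08009583955094494
```

View pics/c6.png

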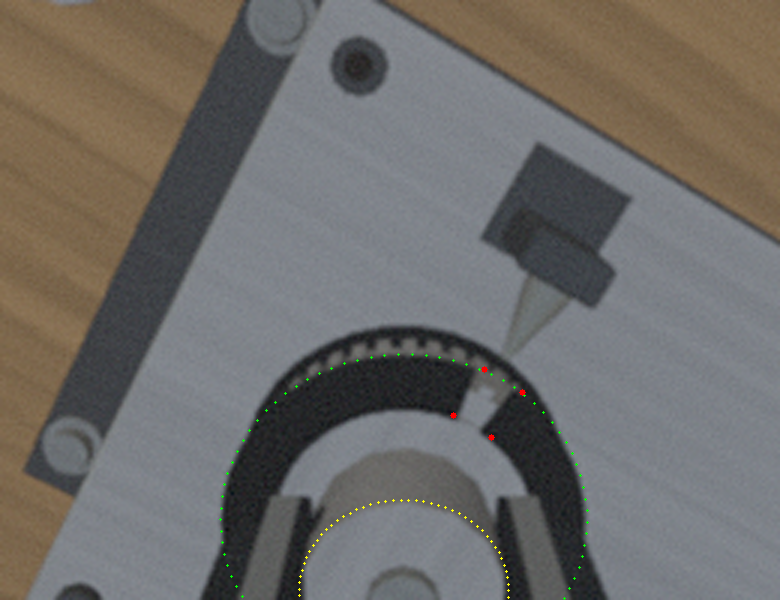

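View pics/c5.png

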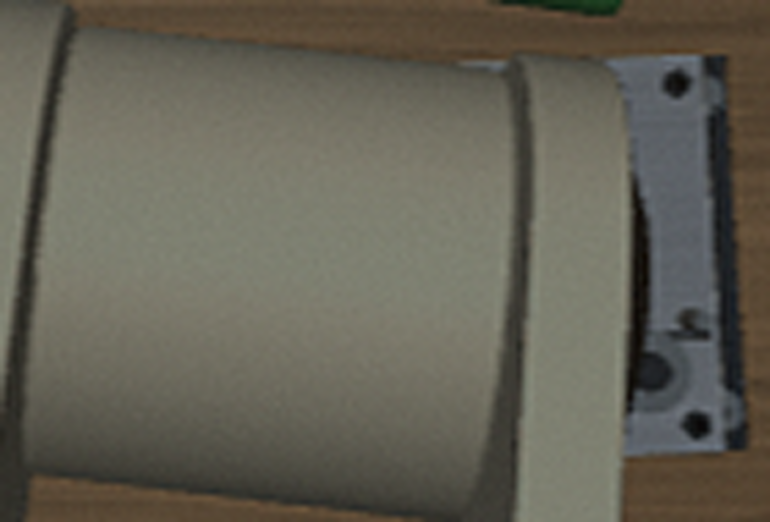

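```bash
python3 -c "
from chk import *
draw('w3',315,175,375,235,10,(.5208,.0135),((508/3+180-315)*10,(357/3+80-175)*10),'c7')"
```

```text
tip r 0.037012221735627134 -0.08009583955094494
```

View pics/c7.png

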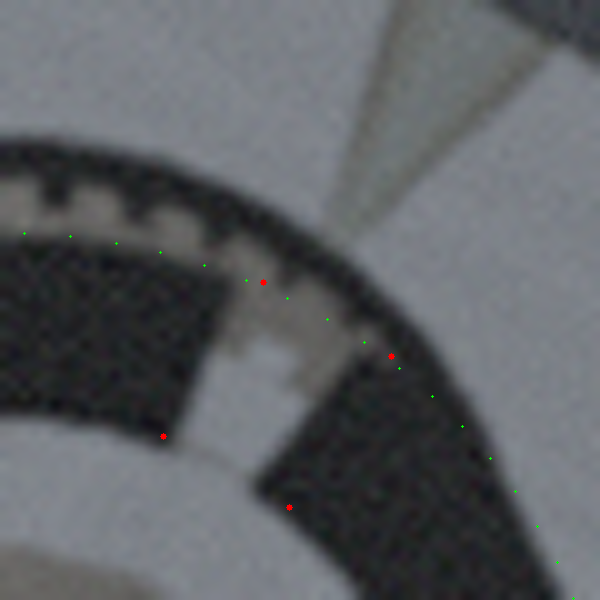

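carry_out(
  steps=[
    {"linear": [0, 0, 0], "rotation": [0, 1.5, 0], "grip": 28},
    {"linear": [0, 0, 0], "rotation": [0, 1.5, 0], "grip": 28},
    {"linear": [0, 0, 0], "rotation": [0, 1.5, 0], "grip": 28},
    {"linear": [0, 0, 0], "rotation": [0, 1.5, 0], "grip": 60},
    {"linear": [0, 0, 0], "rotation": [0, 1.5, 0], "grip": 60},
    {"linear": [0, 0, 0], "rotation": [0, 1.5, 0], "grip": 60},
    {"linear": [0, -20, 0], "rotation": [0, 1.5, 0], "grip": 60},
    {"linear": [0, -40, 0], "rotation": [0, 1.5, 0], "grip": 60},
    {"linear": [0, -40, 0], "rotation": [0, 1.5, 0], "grip": 60},
  ],
)

```text
t: 4.68
eef_pos: [0.5211, 0.0131, 0.2266]
tool_rot: [-1.568, 0.004, -2.632]
wrist_force: [0.6, -0.6, 1.1]
finger_gap: 0.0604
```

```bash
python3 -c "
from h import *
c=snap('wrist','w4')
crop('w4',240,80,440,230,4,'c8')
go(.508,-.0714,.224,-113)"
```

```text
t 4.73 pos [0.5207 0.0132 0.2248] rot [-8.990e+01  1.000e-01 -1.508e+02] gap 0.06 F [-0.1 -0.2 -0.3] q [-0.12  0.08  1.68 -0.    1.38  0.94]
lin [52.3  0.8 67.6] rot [ -0.2 -37.8  -0.1]
```

View pics/c8.png

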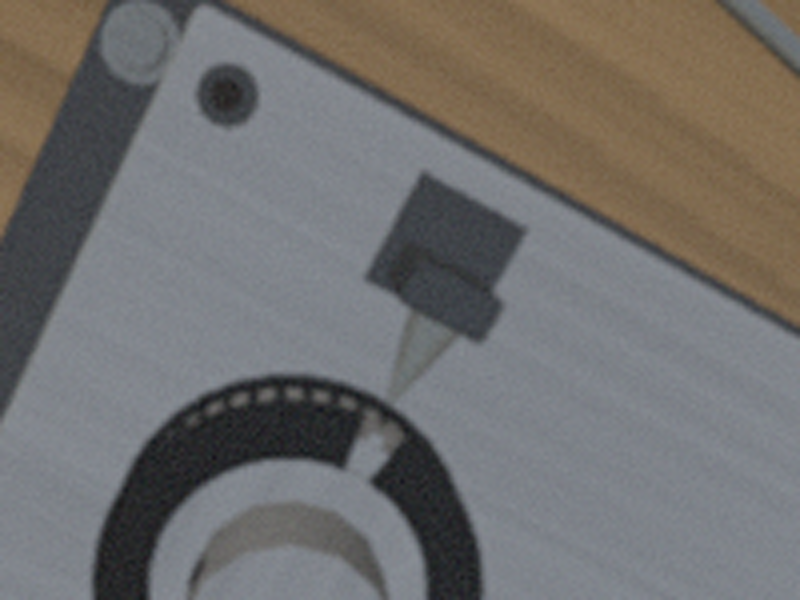

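View pics/w4.png

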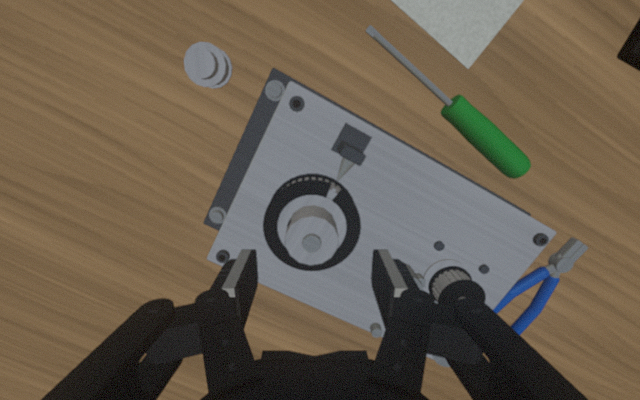

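```bash
python3 -c "
from chk import *
draw('w4',310,160,370,220,10,(.5208,.0135),((390/4+240-310)*10,(400/4+80-160)*10),'c9')"
```

```text
tip r 0.03670269765791005 0.7136410663671574
```

View pics/c9.png

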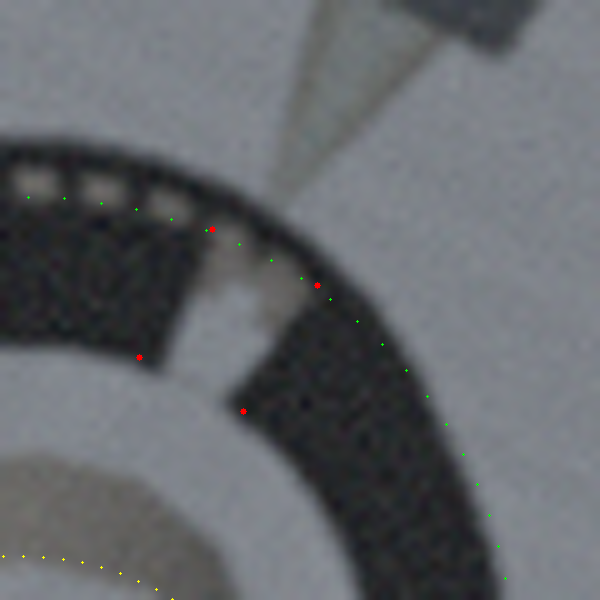

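carry_out(
  steps=[
    {"linear": [10, 0, 13], "rotation": [0, -7, 0], "grip": 64},
    {"linear": [25, 0, 32], "rotation": [0, -14, 0], "grip": 64},
    {"linear": [40, 0, 52], "rotation": [0, -21, 0], "grip": 64},
    {"linear": [52, 0, 67.5], "rotation": [0, -28, 0], "grip": 64},
    {"linear": [52, 0, 67.5], "rotation": [0, -35, 0], "grip": 64},
    {"linear": [52, 0, 67.5], "rotation": [0, -38, 0], "grip": 64},
    {"linear": [52, 0, 67.5], "rotation": [0, -38, 0], "grip": 64},
    {"linear": [52, 0, 67.5], "rotation": [0, -38, 0], "grip": 64},
  ],
)

```text
t: 5.4
eef_pos: [0.5074, -0.071, 0.2224]
tool_rot: [-1.571, -0.0, -1.971]
wrist_force: [0.1, -0.1, -0.8]
finger_gap: 0.0639
```

```bash
python3 -c "
from h import *
c=snap('wrist','w5')
go(.508,-.0714,.158,-113)
im=cv2.imread('pics/w5.png')
print(proj(c,[.508,-.0714,.116]))"
```

```text
t 5.45 pos [ 0.5074 -0.0708  0.2225] rot [ -90.    -0.  -112.9] gap 0.0642 F [ 0.3 -0.1 -0.5] q [-0.29  0.06  1.7  -0.    1.38  0.11]
lin [ 0.3 64.5  0.8] rot [0.  0.1 0. ]
[313.78197361 234.29492758]
```

View pics/w5.png

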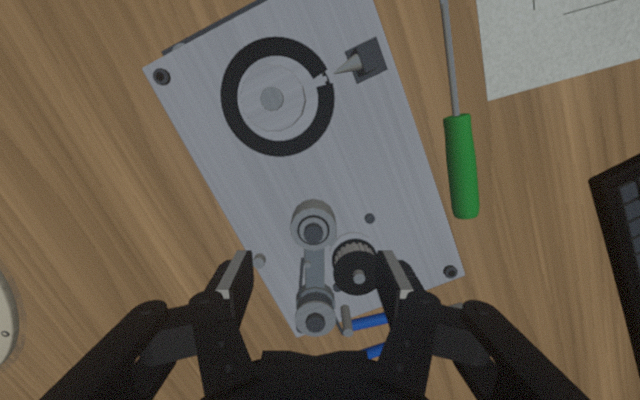

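carry_out(
  steps=[
    {"linear": [-1, 25, 1], "rotation": [0, 0, 0], "grip": 64},
    {"linear": [-1, 50, 1], "rotation": [0, 0, 0], "grip": 64},
    {"linear": [-1, 64, 1], "rotation": [0, 0, 0], "grip": 64},
    {"linear": [-1, 64, 1], "rotation": [0, 0, 0], "grip": 64},
    {"linear": [-1, 64, 1], "rotation": [0, 0, 0], "grip": 45},
    {"linear": [-1, 64, 1], "rotation": [0, 0, 0], "grip": 26},
    {"linear": [-1, 64, 1], "rotation": [0, 0, 0], "grip": 26},
    {"linear": [-1, 64, 1], "rotation": [0, 0, 0], "grip": 26},
    {"linear": [-1, 64, 1], "rotation": [0, 0, 0], "grip": 26},
  ],
  newtons=50,
)

```text
t: 6.2
eef_pos: [0.5078, -0.0697, 0.1605]
tool_rot: [-1.573, -0.0, -1.969]
wrist_force: [-22.3, 8.1, 20.7]
finger_gap: 0.03
```

```bash
python3 -c "
from h import *
c=snap('wrist','w6')
s=ctrl.state();pv=np.array([.4777,-.1422]);d=s['eef_pos'][:2]-pv;r=np.hypot(*d);a=np.arctan2(d[1],d[0]);print(r,np.degrees(a))
go(*s['eef_pos'],-113)
for f in [.1,.2,.3,.4,.5,.6,.64]:
  q=pv+.0765*np.array([np.cos(a+f),np.sin(a+f)]);go(*q,s['eef_pos'][2],-113+np.degrees(f))
" | grep -v '^t '
```

```text
0.078455906377436 67.46289271084392
lin [0. 0. 0.] rot [0.1 0.2 0. ]
lin [ 2.4  0.  -7.6] rot [ 0.1 -5.5 -0. ]
lin [  3.6   0.  -15.2] rot [  0.1 -11.3  -0. ]
lin [  5.5   0.1 -22.6] rot [  0.1 -17.   -0. ]
lin [  8.1   0.1 -29.8] rot [  0.1 -22.7  -0. ]
lin [ 11.5   0.1 -36.6] rot [  0.1 -28.5  -0. ]
lin [ 15.5   0.1 -43.1] rot [  0.1 -34.2  -0. ]
lin [ 17.3   0.1 -45.6] rot [  0.1 -36.5  -0. ]
```

View pics/w6.png

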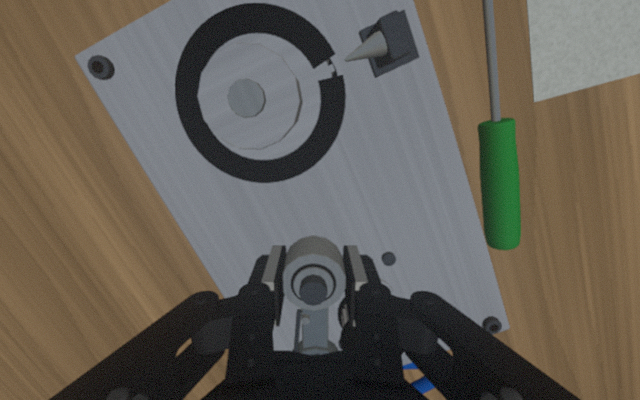

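carry_out(
  steps=[
    {"linear": [1, -1, -4], "rotation": [0, -3, 0], "grip": 26},
    {"linear": [2, -2, -7.6], "rotation": [0, -5.7, 0], "grip": 26},
    {"linear": [3, -2, -11.5], "rotation": [0, -8.6, 0], "grip": 26},
    {"linear": [3.6, -2, -15.2], "rotation": [0, -11.4, 0], "grip": 26},
    {"linear": [4.5, -2, -19], "rotation": [0, -14.3, 0], "grip": 26},
    {"linear": [5.5, -2, -22.6], "rotation": [0, -17.2, 0], "grip": 26},
    {"linear": [7, -2, -26.2], "rotation": [0, -20, 0], "grip": 26},
    {"linear": [8.1, -2, -29.8], "rotation": [0, -22.9, 0], "grip": 26},
    {"linear": [8.1, -2, -29.8], "rotation": [0, -22.9, 0], "grip": 26},
  ],
)

```text
t: 7.0
eef_pos: [0.4781, -0.0646, 0.1612]
tool_rot: [-1.57, 0.003, -1.565]
wrist_force: [8.4, 19.9, -14.8]
finger_gap: 0.0297
```

```bash
cat > sw.py <<'E'
from h import *
import sys
c=snap('wrist',sys.argv[1])
s=ctrl.state();pv=np.array([.4777,-.1422]);d=s['eef_pos'][:2]-pv;r=np.hypot(*d);a=np.arctan2(d[1],d[0]);print(r,np.degrees(a),'joint',a-np.radians(66.9))
e=np.array([-np.sin(a),np.cos(a)]);print('F tang',s['wrist_force'][:2]@e,'rad',s['wrist_force'][:2]@[e[1],-e[0]])
go(*s['eef_pos'],-113)
for f in [.5,.55,.6,.65]:
  b=np.radians(66.9)+f;q=pv+.077*np.array([np.cos(b),np.sin(b)]);print(f);go(*q,s['eef_pos'][2],-113+np.degrees(f))
E
python3 sw.py w7
```

```text
0.07762670256368744 89.55819838844408 joint 0.39546016444842214
F tang -9.0390208163629 rad 19.25295768808555
t 7.05 pos [ 0.4783 -0.0646  0.1612] rot [-89.9   0.2 -89.8] gap 0.0301 F [  9.2  19.2 -12.8] q [-0.3   0.05  1.84  0.    1.25 -0.3 ]
lin [0. 0. 0.] rot [-0.  23.2 -0.2]
0.5
t 7.05 pos [ 0.4783 -0.0646  0.1612] rot [-89.9   0.2 -89.8] gap 0.0301 F [  9.2  19.2 -12.8] q [-0.3   0.05  1.84  0.    1.25 -0.3 ]
lin [ 1. -0. -8.] rot [-0.1 -5.5 -0.2]
0.55
t 7.05 pos [ 0.4783 -0.0646  0.1612] rot [-89.9   0.2 -89.8] gap 0.0301 F [  9.2  19.2 -12.8] q [-0.3   0.05  1.84  0.    1.25 -0.3 ]
lin [  1.4  -0.  -11.9] rot [-0.1 -8.4 -0.2]
0.6
t 7.05 pos [ 0.4783 -0.0646  0.1612] rot [-89.9   0.2 -89.8] gap 0.0301 F [  9.2  19.2 -12.8] q [-0.3   0.05  1.84  0.    1.25 -0.3 ]
lin [  2.1  -0.  -15.7] rot [ -0.1 -11.2  -0.2]
0.65
t 7.05 pos [ 0.4783 -0.0646  0.1612] rot [-89.9   0.2 -89.8] gap 0.0301 F [  9.2  19.2 -12.8] q [-0.3   0.05  1.84  0.    1.25 -0.3 ]
lin [  2.9  -0.  -19.4] rot [ -0.1 -14.1  -0.2]
```

View pics/w7.png

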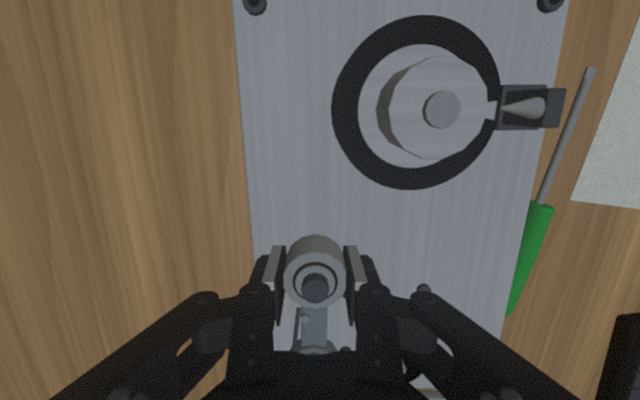

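carry_out(
  steps=[
    {"linear": [-0.5, 0.5, -4], "rotation": [0, -3, 0], "grip": 26},
    {"linear": [-0.3, 1, -8], "rotation": [0, -5.5, 0], "grip": 26},
    {"linear": [0.2, 1, -12], "rotation": [0, -8.4, 0], "grip": 26},
    {"linear": [0.9, 1, -15.7], "rotation": [0, -11.2, 0], "grip": 26},
    {"linear": [1.3, 1, -17.8], "rotation": [0, -13, 0], "grip": 26},
    {"linear": [1.3, 1, -17.8], "rotation": [0, -13, 0], "grip": 26},
  ],
)

```text
t: 7.55
eef_pos: [0.4608, -0.0663, 0.161]
tool_rot: [-1.568, 0.002, -1.34]
wrist_force: [6.1, 18.2, -3.2]
finger_gap: 0.03
```

```bash
python3 sw.py w8; python3 -c "
from h import *
snap('scene','s8');crop('s8',200,120,350,245,5,'c10')"
```

```text
0.07779340371109171 102.47791195221801 joint 0.6209517045508475
F tang -9.858235378475008 rad 16.808790724557525
t 7.6 pos [ 0.4609 -0.0662  0.161 ] rot [-89.8   0.1 -76.9] gap 0.0303 F [ 6.  18.5 -2.7] q [-0.31  0.02  1.88  0.    1.24 -0.54]
lin [0. 0. 0.] rot [-0.1 36.1 -0.2]
0.5
t 7.6 pos [ 0.4609 -0.0662  0.161 ] rot [-89.8   0.1 -76.9] gap 0.0303 F [ 6.  18.5 -2.7] q [-0.31  0.02  1.88  0.    1.24 -0.54]
lin [1.5 0.  9.3] rot [-0.2  7.5 -0.1]
0.55
t 7.6 pos [ 0.4609 -0.0662  0.161 ] rot [-89.8   0.1 -76.9] gap 0.0303 F [ 6.  18.5 -2.7] q [-0.31  0.02  1.88  0.    1.24 -0.54]
lin [1.  0.  5.4] rot [-0.2  4.6 -0.1]
0.6
t 7.6 pos [ 0.4609 -0.0662  0.161 ] rot [-89.8   0.1 -76.9] gap 0.0303 F [ 6.  18.5 -2.7] q [-0.31  0.02  1.88  0.    1.24 -0.54]
lin [0.8 0.  1.6] rot [-0.2  1.8 -0.1]
0.65
t 7.6 pos [ 0.4609 -0.0662  0.161 ] rot [-89.8   0.1 -76.9] gap 0.0303 F [ 6.  18.5 -2.7] q [-0.31  0.02  1.88  0.    1.24 -0.54]
lin [ 0.8 -0.  -2.2] rot [-0.2 -1.1 -0.1]
```

View pics/w8.png

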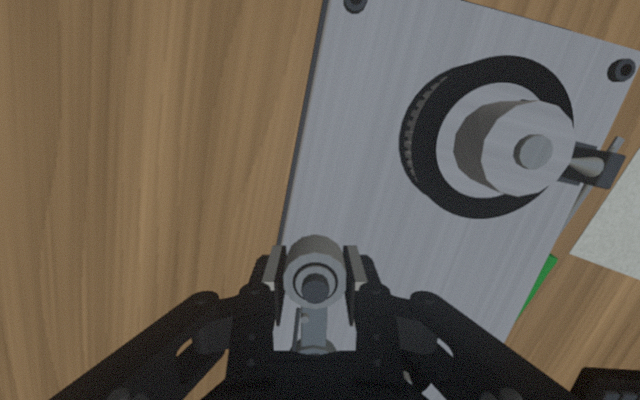

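View pics/c10.png

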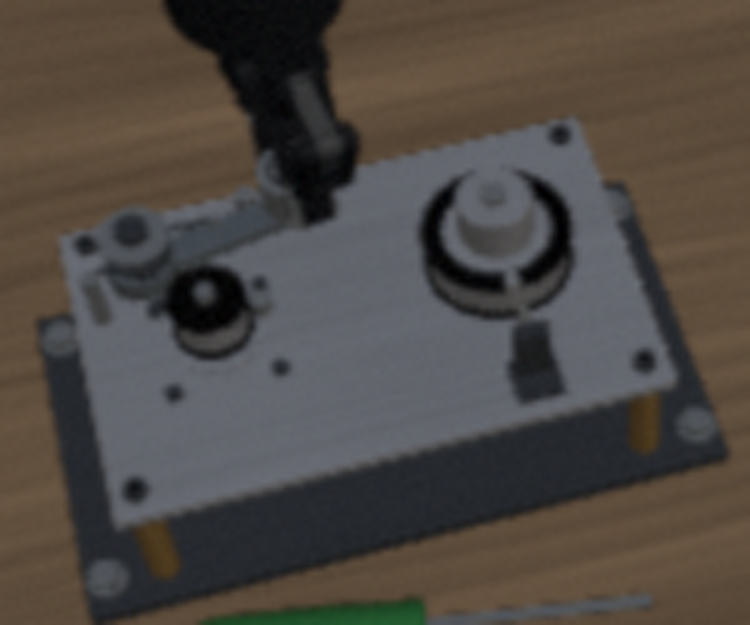

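carry_out(
  steps=[
    {"linear": [-0.5, 0, -1], "rotation": [0, -0.7, 0], "grip": 26},
    {"linear": [-0.5, 0, -2], "rotation": [0, -1.4, 0], "grip": 26},
    {"linear": [-0.5, 0, -2.5], "rotation": [0, -1.4, 0], "grip": 26},
    {"linear": [-0.5, 0, -2.5], "rotation": [0, -1.4, 0], "grip": 26},
  ],
)

```text
t: 7.98
eef_pos: [0.4585, -0.0666, 0.161]
tool_rot: [-1.568, 0.001, -1.318]
wrist_force: [6.3, 13.6, -3.4]
finger_gap: 0.0298
```

```bash
python3 sw.py w9|head -3
```

```text
0.07795513431754014 104.2237324202813 joint 0.6514220198672604
F tang -9.093768849366473 rad 12.120707369054191
t 8.03 pos [ 0.4585 -0.0666  0.161 ] rot [-89.8   0.1 -75.5] gap 0.0303 F [ 5.8 14.  -3.1] q [-0.31  0.01  1.89  0.    1.24 -0.57]
```

Still only spring force; advance further until the stop is felt.

carry_out(
  steps=[
    {"linear": [-0.3, 0, -0.7], "rotation": [0, -0.5, 0], "grip": 26},
    {"linear": [0, 0, -1.5], "rotation": [0, -1, 0], "grip": 26},
    {"linear": [0, 0, -1.5], "rotation": [0, -1, 0], "grip": 26},
    {"linear": [0, 0, -1.5], "rotation": [0, -1, 0], "grip": 26},
  ],
)

```text
t: 8.37
eef_pos: [0.4571, -0.067, 0.161]
tool_rot: [-1.568, 0.001, -1.3]
wrist_force: [5.9, 15.1, -3.1]
finger_gap: 0.0305
```

```bash
python3 sw.py w10|head -3
```

```text
0.07796068267315545 105.30692387514041 joint 0.6703272771840196
F tang -9.470190429699183 rad 11.772222328607088
t 8.42 pos [ 0.4571 -0.067   0.161 ] rot [-89.8   0.1 -74.5] gap 0.0296 F [ 6.  13.9 -3.9] q [-0.31  0.01  1.89  0.    1.24 -0.59]
```

carry_out(
  steps=[
    {"linear": [0, 0, -0.7], "rotation": [0, -0.5, 0], "grip": 26},
    {"linear": [0.2, 0, -1.5], "rotation": [0, -1, 0], "grip": 26},
    {"linear": [0.2, 0, -1.5], "rotation": [0, -1, 0], "grip": 26},
    {"linear": [0.2, 0, -1.5], "rotation": [0, -1, 0], "grip": 26},
  ],
)

```text
t: 8.75
eef_pos: [0.4563, -0.0673, 0.161]
tool_rot: [-1.566, 0.001, -1.283]
wrist_force: [13.5, 18.4, -7.7]
finger_gap: 0.0297
```

```bash
python3 sw.py w11|head -3; python3 -c "
from h import *
snap('top','t11');crop('t11',295,190,435,285,5.5,'c11')"
```

```text
0.07788275268006586 105.95620062179613 joint 0.6816592941697988
F tang -17.491912888911354 rad 13.519148322673235
t 8.8 pos [ 0.4563 -0.0673  0.161 ] rot [-89.7   0.1 -73.5] gap 0.0303 F [13.1 17.8 -7.4] q [-0.32  0.01  1.89  0.    1.24 -0.61]
```

View pics/w11.png

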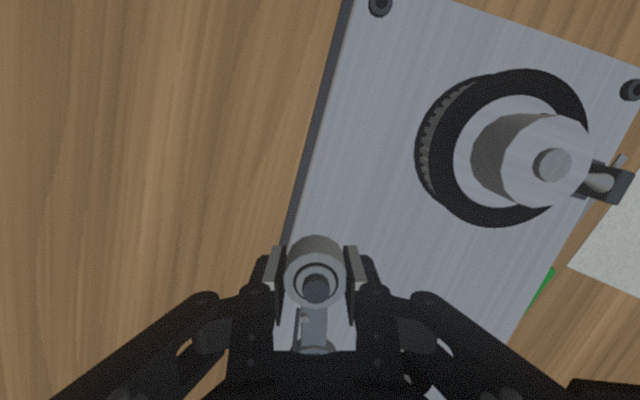

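View pics/c11.png

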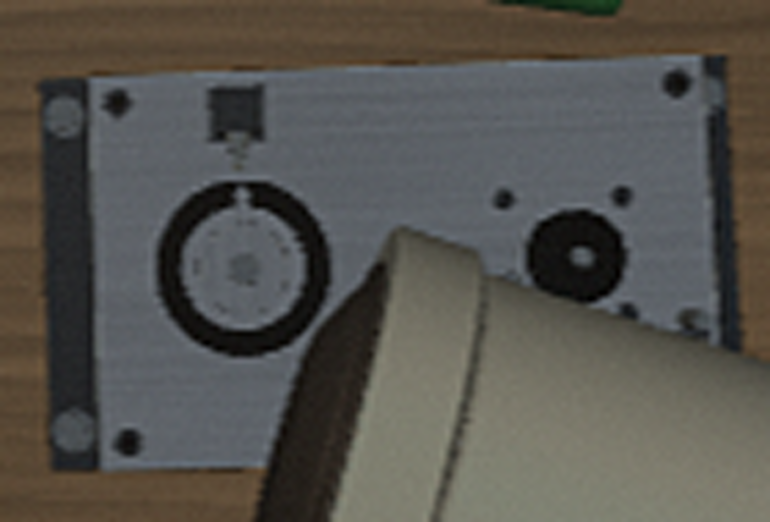

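carry_out(
  steps=[
    {"linear": [0, 0, -0.5], "rotation": [0, 0, 0], "grip": 26},
    {"linear": [0, 0, -0.5], "rotation": [0, 0, 0], "grip": 26},
    {"linear": [0, 0, -0.5], "rotation": [0, 0, 0], "grip": 26},
    {"linear": [0, 0, -0.5], "rotation": [0, 0, 0], "grip": 26},
    {"linear": [0, 0, -0.5], "rotation": [0, 0, 0], "grip": 26},
    {"linear": [0, 0, -0.5], "rotation": [0, 0, 0], "grip": 26},
  ],
)

```text
t: 9.35
eef_pos: [0.4561, -0.0674, 0.1611]
tool_rot: [-1.565, 0.001, -1.283]
wrist_force: [18.3, 19.5, -9.8]
finger_gap: 0.03
```

```bash
python3 sw.py w12|head -3; python3 -c "
from h import *
snap('scene','s12');crop('s12',150,110,390,270,3.3,'c12')"
```

```text
0.07788435577747307 106.08562795935208 joint 0.6839182273522404
F tang -22.48557010234061 rad 13.402598295939205
t 9.4 pos [ 0.4561 -0.0674  0.161 ] rot [-89.7   0.1 -73.5] gap 0.03 F [17.9 19.1 -8.6] q [-0.32  0.01  1.89  0.    1.24 -0.61]
```

View pics/c12.png

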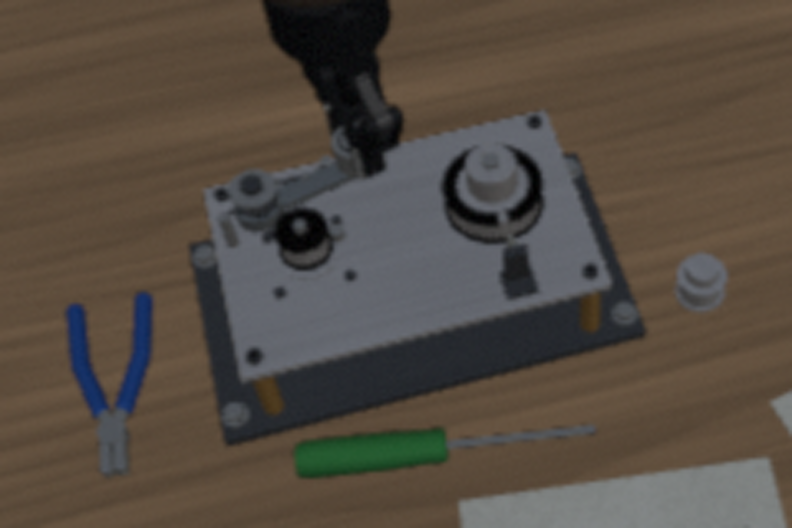

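The arm is against the stop: the force rises while the roller no longer moves. The notch is at the pointer and the tools are untouched, so I'm handing in.

```bash
python3 -c "
from bench import ctrl
print(ctrl.finish_job());s=ctrl.state();print(s['t'],s['eef_pos'],s['wrist_force'],s['finger_gap'])"
```

```text
the job is handed in; nothing more can be done
None
the job is handed in; nothing more can be done
```

I turned the large pulley about 35° counter-clockwise by its hub until the notch faced the pointer. Then I gripped the tensioner's roller and swung the arm out to its stop, and handed the job in at about 9.4 s with the gripper still holding it there.

**Notch:** A close wrist-camera check after I let go of the hub put it within about 1 mm of the pointer. The last top and scene pictures still show it facing the pointer.

**Tensioner:** On the last push, the force along the swing rose from about 9 N (spring only) to 22 N, while the roller moved only about 0.2 mm. The fingers were closed on the roller with a 30 mm reading (the roller is 32 mm across).

**Mismatch:** My camera-based estimate of the arm angle was 0.68 rad, and the stop is at 0.65. I put this down to about 2 mm of calibration and grip offset, and relied on the force rise to confirm the stop.

**Tools and spare pulley:** The screwdriver, pliers and spare pulley look unmoved in the final picture. I did not measure them.

No verdict was reported. The wrist force readings I saw stayed around 30 N or less.

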